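# Square the bead tray into the corner stop

## Task

Push the open wooden bead tray along the table into the inside corner of the L-shaped wooden stop, so that one long side lies flush against the long strip and one short side flush against the short strip, then leave it there. Only push it from outside, against its outer walls: do not grip it, lift it, or put a finger over or into it, and leave the spool, the bottle and the mug where they are.

Things in the scene. Friction and masses are not known exactly. Their poses are not given: they have to be found in the camera images.
- tray: Loose open bead tray of light wood, four compartments, 120 mm along x, 160 mm along y, 30 mm high, walls 8 mm thick and upright; 0.35 to 0.75 kg, up to about 7 N to slide it. Beads fixed. Origin: centre of its underside; z up. Starts inside the angle of the stop, clear of both strips, turned at most 0.4 rad from the stop's axes (either way round will do).
- corner_stop: L-shaped stop of two dark wooden strips, 18 mm wide, 24 mm high, fixed to the table. Origin: the inside corner, at table height. Long strip: 280 mm from the corner along -y, inner face in the plane x = 0. Short strip: 140 mm from the corner along -x, towards the robot, inner face in the plane y = 0. Seated, the tray's centre is at x = -60, y = -80 mm here, axes parallel.
- spool: Bystander: empty wooden thread spool, 38 mm across, 50 mm high, standing beyond the long strip. Origin: centre of its underside.
- bottle: Bystander: metal drinking bottle with black cap, 68 mm across, 197 mm high, standing left of the stop, outside the short strip. Origin: centre of its underside.
- cup: Bystander: white mug, 74 mm across, 65 mm high, with handle, standing on the right. Origin: centre of its underside.
Mind the look-alikes: they are no part of the job. There is more than one size of the tray; the job needs the largest.

How it is judged:
At the end, for the whole second after the job is handed in: The tray lies flat and at rest in the corner: its centre within 4 mm, along each of the stop's axes, of the fully seated place, and square to the stop within 0.035 rad (2 degrees) (x of tray in the frame of corner_stop between -0.064 and -0.056 m and y of tray in the frame of corner_stop between -0.084 and -0.076 m and angle between the x axis of tray and the x axis of corner_stop, either way round below 0.035 rad and angle between tray's own z axis and vertical below 0.03 rad and height (world z) of tray below 0.004 m and linear speed of tray below 0.01 m/s and angular speed of tray below 0.05 rad/s); the robot touches nothing.
It fails at once if the tray is lifted or tipped (height (world z) of tray above 0.008 m or angle between tray's own z axis and vertical above 0.12 rad).
It fails at once if the tray is touched with the gripper's grasp point over it: gripped by a wall, hooked from inside or pressed on top (contact force between the fingers and tray above 1 N and x of the grasp point in the frame of tray between -0.058 and 0.058 m and y of the grasp point in the frame of tray between -0.078 and 0.078 m).
It fails at once if the thread spool is disturbed (moved over 20 mm or tipped) (distance of spool from where it was at the start of the episode above 0.02 m or angle between spool's own z axis and vertical above 0.3 rad).
It fails at once if the drinking bottle is disturbed (moved over 20 mm or tipped) (distance of bottle from where it was at the start of the episode above 0.02 m or angle between bottle's own z axis and vertical above 0.3 rad).
It fails at once if the mug is disturbed (moved over 20 mm or tipped) (distance of cup from where it was at the start of the episode above 0.02 m or angle between cup's own z axis and vertical above 0.3 rad).
It also fails if it takes over 64 s, if anything falls off the work surface, if the arm or the gripper's body presses on something with over 40 N, if the wrist force passes 120 N, or if a joint passes its speed limit or range.

## Robot

A 7-joint arm with a two-finger parallel gripper is mounted at the origin on the work surface. World frame = base frame: x ahead of the robot, y to its left, z up, the work surface at z = 0. Lengths are in m, angles in rad, forces in N, time in s.
With the tool pointing down it reaches from about 0.425 to 0.875 m from the base axis. Payload 8.4 kg.
Tool frame: the origin (TCP) lies on the centre line of the jaws, within the pads' length; the fingertips stand 19 mm ahead of it and the grasp point (between the pads) is the TCP; z points along the fingers, y is the direction in which the jaws open and shut (so a half turn about z gives the same grasp; the last joint's range is limited). The gripper opens to 85 mm and grips with 20 to 120 N. Pads are 22 mm wide; open, the fingers measure 114 mm over their backs; the gripper's body (76 mm by 85 mm) begins 54 mm behind the grasp point. The pads swing forward as they close: fully open they stand 13 mm farther back than shut.
Start: joints at [-1.293, 0.333, 0.04, 1.465, -0.013, 1.343, -0.059], TCP at [0.239, 0.604, 0.25] pointing down, gripper open.
Joint ranges: [-2.58, 2.58], [-0.38, 2.09], [-1.3, 1.39], [0.25, 2.4], [-1.5, 4.64], [0.08, 2.09], [-2.65, 2.65]. Speed limits (rad/s): [2.22, 2.22, 2.79, 2.79, 3.14, 3.14, 3.14].

## Interface

Orientations are given as a rotation vector (axis times angle).
In Python, from bench import robot gives the robot as it stands.
- The arm moves only by the shell command python3 -m jog 'ROWS'. ROWS is JSON, a list of rows, each a list of 3 entries, a list of its own where there are three numbers: the shift along the tool's x, y, z scaled (see below), then the turn about the tool's z scaled (see below), then the opening, from 0 (shut) to 1 (fully open). A call has 1 to 20 rows; each row is the pose to reach, as a shift and turn from the pose measured when the call began, along the tool's axes at that moment; what a row does not reach only later rows make up. The controller multiplies each number of a shift by 400 mm and each number of a turn by 90 degrees. A row lasts 1/12 s, in which the tool goes at most 41.7 mm and 7.16 degrees, less where a joint would pass 70% of its speed; a pose out of reach is approached as far as the arm can. A call with a number of a shift or a turn outside -1 to 1 is refused whole. A call with a gripper value outside its range is refused whole. The fingers move at their own pace and stop on an object; the grip force is fixed at half the most. Time passes only in rows, so rows that repeat a pose let the fingers close. It gives the time, the measured TCP pose, the force and the opening at its end, in the units of the state.
- robot.sense(): the state, without advancing time (a new reading comes with each control period).
- robot.camera(name): name is "side" or "top"; returns a dict with "image" (384x512x3 uint8, red, green, blue), "z_map" (384x512 float32, m along the optical axis (not along the pixel's ray), 0 where there is no reading), "fx", "fy", "cx", "cy" (pixels), "k1" (the pictures are not rectified: a ray, as slopes to the right and down, at radius r is drawn at 1 + k1 r^2 times it, then the intrinsics apply), "R" (3x3) and "t" (3): a world point X has camera coordinates R X + t. Camera axes: x right, y down, z forward; pixel columns grow to the right and rows downward; lengths in m; the calibration is good to about 2 mm. A picture is of the moment at which its call begins.
- robot.finish_job(): hands the job in, once; it reports no verdict.
The state is a dict: "t": time; "joint_positions": joint angles; "dq": joint speeds; "joint_efforts": joint torques, N m; "tcp_pos": TCP position; "orientation": TCP orientation; "force": force on the tool from outside, world axes, zero at the start; "wrist_torque": the same for the moment, N m; "gripper_width": finger opening in m.
Only numpy, scipy, OpenCV 4.12 (cv2) and the standard library are available. Lean on these libraries where they do the work, as an engineer would, in place of code of your own. Each camera call takes 0.05 s, during which the arm holds its last target.

## Working session

There is one attempt and no reset: what is moved stays moved. The work goes in short steps, Python scripts to look and compute and a shell command to move; the robot and the scene stay as the last step left them, time stands still between calls to the robot, and variables do not carry over. Pictures are saved under pics/ and viewed, and the job is handed in when it is done.

```bash
mkdir -p pics; ls; python3 - <<'E'
from bench import robot
import cv2,numpy as np
s=robot.sense();print({k:np.round(v,3) for k,v in s.items()})
for n in("top","side"):
    c=robot.camera(n);cv2.imwrite(f"pics/{n}0.png",c["image"][:,:,::-1]);np.savez(f"{n}0.npz",**c)
    print(n,{k:np.round(c[k],4).tolist() for k in("fx","fy","cx","cy","k1","R","t")})
E
```

```text
pics
{'t': np.float64(0.0), 'joint_positions': array([-1.293,  0.334,  0.04 ,  1.466, -0.013,  1.343, -0.059]), 'dq': array([ 0.   ,  0.   ,  0.001, -0.   ,  0.001, -0.001, -0.   ]), 'joint_efforts': array([-1.0000e-03, -6.5855e+01,  1.3650e+00, -4.0557e+01,  1.7000e-02,
        1.2000e-02, -0.0000e+00]), 'tcp_pos': array([0.239, 0.604, 0.249]), 'orientation': array([-5.880e-01, -3.086e+00,  3.000e-03]), 'force': array([ 0.338, -0.541, -0.988]), 'wrist_torque': array([ 0.002, -0.005, -0.03 ]), 'gripper_width': np.float64(0.085)}
top {'fx': 474.4265, 'fy': 474.4265, 'cx': 245.4587, 'cy': 183.2434, 'k1': -0.0357, 'R': [[-0.0044, -1.0, -0.0004], [-0.9952, 0.0044, -0.0981], [0.0981, -0.0001, -0.9952]], 't': [-0.013, 0.5866, 1.3166]}
side {'fx': 391.5978, 'fy': 391.5978, 'cx': 260.4885, 'cy': 190.9805, 'k1': -0.1082, 'R': [[0.8266, -0.5627, -0.0134], [-0.3551, -0.5029, -0.788], [0.4367, 0.6561, -0.6155]], 't': [-0.4546, 0.2186, 0.688]}
```

View pics/top0.png

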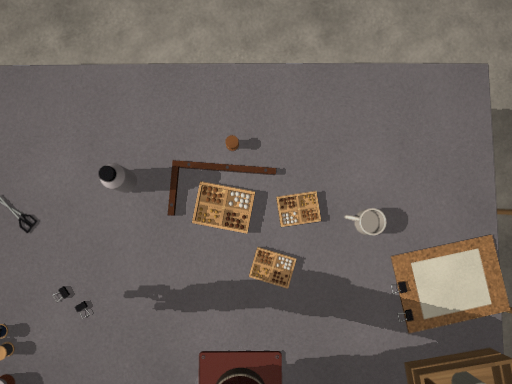

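View pics/side0.png

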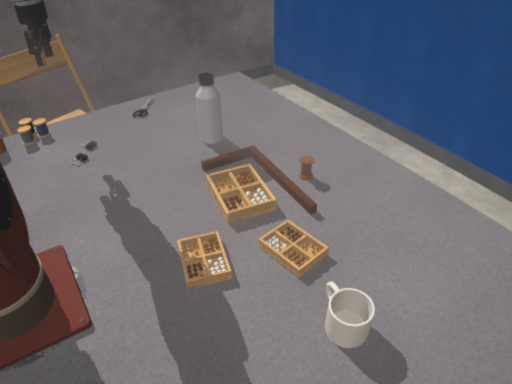

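```bash
cat > h.py <<'E'
import numpy as np,cv2
def proj(c,X):
    P=np.asarray(X)@c["R"].T+c["t"]; s=P[...,:2]/P[...,2:]
    r2=(s**2).sum(-1,keepdims=True); s=s*(1+c["k1"]*r2)
    return np.stack([s[...,0]*c["fx"]+c["cx"],s[...,1]*c["fy"]+c["cy"]],-1)
def ortho(c,z,x0,x1,y0,y1,mm=0.5):
    # rows: x decreasing ; cols: y decreasing
    xs=np.arange(x1,x0,-mm/1000); ys=np.arange(y1,y0,-mm/1000)
    Xg,Yg=np.meshgrid(xs,ys,indexing='ij')
    p=proj(c,np.stack([Xg,Yg,np.full_like(Xg,z)],-1)).astype(np.float32)
    return cv2.remap(c["image"],p[...,0],p[...,1],cv2.INTER_CUBIC)
E
python3 - <<'E'
import numpy as np,cv2
from h import *
for n in("top","side"):
    c=dict(np.load(n+"0.npz"))
    im=ortho(c,0.027,0.40,0.70,-0.2,0.2)
    for i in range(0,600,100): cv2.line(im,(0,i),(799,i),(0,255,0),1)
    for i in range(0,800,100): cv2.line(im,(i,0),(i,599),(0,255,0),1)
    cv2.imwrite(f"pics/o_{n}.png",im[:,:,::-1])
E
```

```text
(no output)
```

View pics/o_top.png

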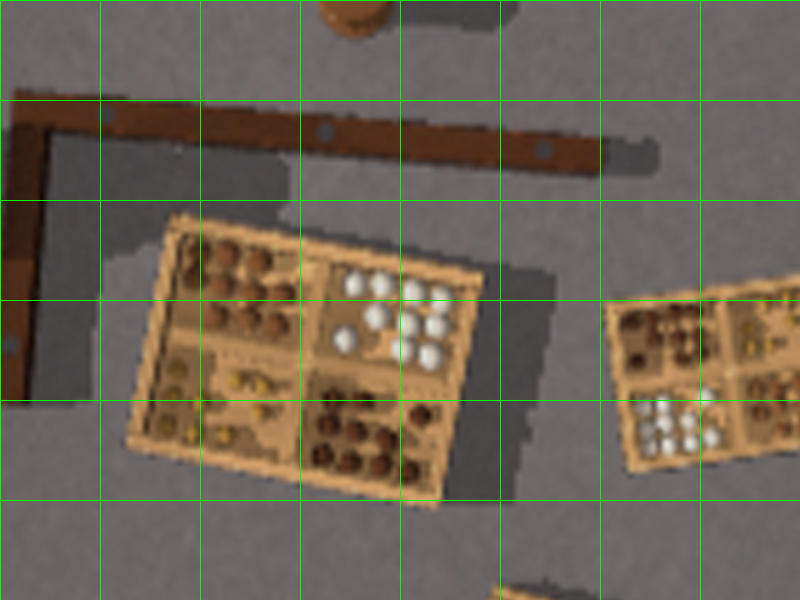

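View pics/o_side.png

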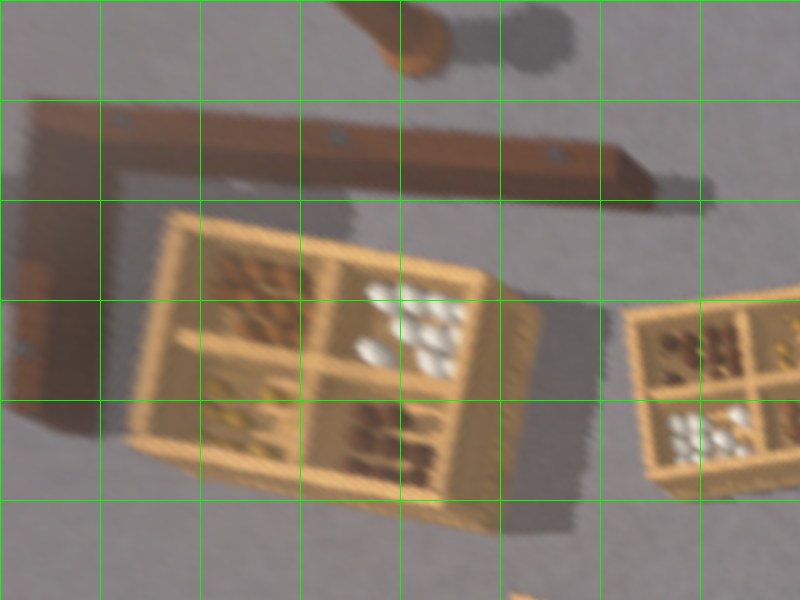

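```bash
cat >> h.py <<'E'
from scipy.optimize import minimize
def box(x0,x1,y0,y1,h): return np.array([[x,y,z] for x in(x0,x1) for y in(y0,y1) for z in(0,h)],float)
STOP=[box(0,.018,-.28,.018,.024),box(-.14,0,0,.018,.024)]
TRAY=[box(-.06,.06,-.08,.08,.03)]
def place(B,p):
    c,s=np.cos(p[2]),np.sin(p[2]);q=B.copy();q[:,0]=c*B[:,0]-s*B[:,1]+p[0];q[:,1]=s*B[:,0]+c*B[:,1]+p[1];return q
S=6
def sil(c,boxes,p,roi):
    u0,v0,u1,v1=roi; m=np.zeros(((v1-v0)*S,(u1-u0)*S),np.uint8)
    for B in boxes:
        q=proj(c,place(B,p)); h=cv2.convexHull(((q-[u0,v0]+.5)*S*16-8).round().astype(np.int32))
        cv2.fillConvexPoly(m,h,255,shift=4)
    return cv2.resize(m,(u1-u0,v1-v0),interpolation=cv2.INTER_AREA)/255.
def stopmask(im):
    h=cv2.cvtColor(im,cv2.COLOR_RGB2HSV).astype(int)
    f=im.astype(int); return ((f[...,0]-f[...,2])>.33*f[...,0])&(f[...,0]<125)&(f[...,0]>15)
def traymask(im):
    f=im.astype(int); return ((f[...,0]-f[...,2])>30)&(f[...,0]>125)
def fillhull(m):
    n,l,st,_=cv2.connectedComponentsWithStats(m.astype(np.uint8)); k=1+np.argmax(st[1:,4])
    pts=np.argwhere(l==k)[:,::-1]; o=np.zeros(m.shape,np.uint8); cv2.fillConvexPoly(o,cv2.convexHull(pts.astype(np.int32)),1); return o
def fit(c,boxes,mask,roi,p0):
    u0,v0,u1,v1=roi; m=mask[v0:v1,u0:u1].astype(float)
    f=lambda a:((sil(c,boxes,[p0[0]+a[0]/1e3,p0[1]+a[1]/1e3,p0[2]+a[2]/1e2],roi)-m)**2).sum()
    best=None
    for st in(6,2):
        x=np.zeros(3) if best is None else best.x
        best=minimize(f,x,method="Nelder-Mead",options=dict(initial_simplex=np.vstack([x,x+np.eye(3)*st]),xatol=.01,fatol=.05))
    a=best.x;return np.array([p0[0]+a[0]/1e3,p0[1]+a[1]/1e3,p0[2]+a[2]/1e2]),best.fun
def overlay(c,items,fn,k=4,roi=None):
    u0,v0,u1,v1=roi; im=cv2.resize(np.ascontiguousarray(c["image"][v0:v1,u0:u1]),None,fx=k,fy=k,interpolation=cv2.INTER_CUBIC)
    for boxes,p,col in items:
        for B in boxes:
            q=((proj(c,place(B,p))-[u0,v0]+.5)*k).round().astype(int)
            for a in range(8):
                for b in(1,2,4):
                    if not a&b: cv2.line(im,tuple(map(int,q[a])),tuple(map(int,q[a|b])),col,1)
    cv2.imwrite(fn,im[:,:,::-1])
def rel(st,tr):
    d=tr[:2]-st[:2];c,s=np.cos(st[2]),np.sin(st[2]);a=tr[2]-st[2]
    return (c*d[0]+s*d[1])*1e3,(-s*d[0]+c*d[1])*1e3,(a+np.pi/2)%np.pi-np.pi/2
E
python3 - <<'E'
from h import *
roi=dict(top=(150,145,290,245),side=(190,135,330,230))
for n in("top","side"):
    c=dict(np.load(n+"0.npz"));im=c["image"]
    ms=stopmask(im); mt=traymask(im); r=roi[n]
    # stop
    k=np.zeros(ms.shape,np.uint8); k[r[1]:r[3],r[0]:r[2]]=1
    mtf=fillhull(mt*k)
    ms2=(ms*k*(1-cv2.dilate(mtf,np.ones((3,3)))))
    nn,l,s,_=cv2.connectedComponentsWithStats(ms2.astype(np.uint8)); ms2=l==1+np.argmax(s[1:,4])
    cv2.imwrite(f"pics/m_{n}.png",cv2.resize((ms2*255+mtf*128).clip(0,255).astype(np.uint8)[r[1]:r[3],r[0]:r[2]],None,fx=4,fy=4))
    ps,fs=fit(c,STOP,ms2,r,[.637,.178,-.05]); pt,ft=fit(c,TRAY,mtf,r,[.52,.04,-.19])
    print(n,ps.round(4),fs,pt.round(4),ft,np.round(rel(ps,pt),3))
    overlay(c,[(STOP,ps,(0,255,0)),(TRAY,pt,(0,0,255))],f"pics/v_{n}.png",5,r)
E
```

```text
top [ 0.6371  0.178  -0.079 ] 115.30649750096117 [ 0.5192  0.0479 -0.189 ] 40.528565936178396 [-1.07229e+02 -1.39053e+02 -1.10000e-01]
side [ 0.6564  0.1787 -0.1616] 984.4737408688966 [ 0.5193  0.0447 -0.186 ] 52.09986928104575 [-1.13796e+02 -1.54321e+02 -2.40000e-02]
```

View pics/v_top.png

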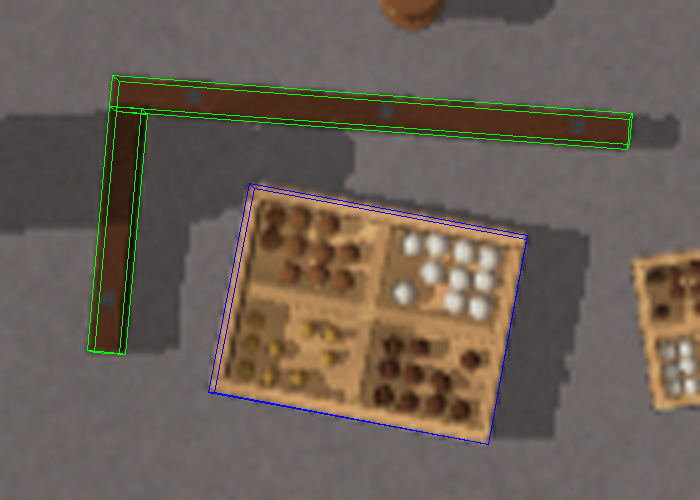

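View pics/v_side.png

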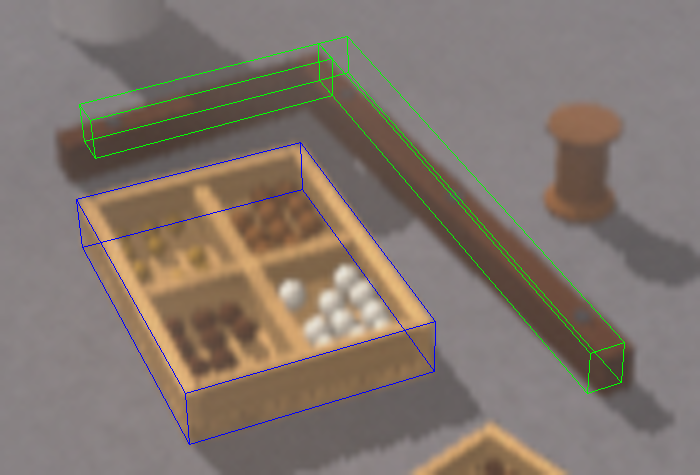

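```bash
cat >> h.py <<'E'
from scipy.spatial.transform import Rotation as Ro
ST=np.array([.6371,.1780,-.079])
def go(robot,xr,yr,z,yaw):  # target in stop frame (mm), tool y at stop-frame angle yaw(deg), world z(mm)
    s=robot.sense();R=Ro.from_rotvec(s["orientation"]).as_matrix()
    c,sn=np.cos(ST[2]),np.sin(ST[2])
    T=np.array([ST[0]+(c*xr-sn*yr)/1e3,ST[1]+(sn*xr+c*yr)/1e3,z/1e3])
    d=R.T@(T-s["tcp_pos"])
    cur=np.degrees(np.arctan2(R[1,1],R[0,1])); want=yaw+np.degrees(ST[2])
    turn=-((want-cur+180)%360-180)
    dd=s["tcp_pos"]-np.array([*ST[:2],0])
    print("t",round(float(s["t"]),2),"rel tcp",np.round([c*dd[0]+sn*dd[1],-sn*dd[0]+c*dd[1],dd[2]],4)*1e3,"yaw",round(cur-np.degrees(ST[2]),2),"tilt",np.round(R[:,2],3),"F",np.round(s["force"],1),"w",round(float(s["gripper_width"]),3))
    print("shift",np.round(d/.4,4),"turn",round(turn/90,4),"mm",np.round(d*1e3,1),"world",T.round(3))
E
python3 -c "
from h import *
from bench import robot
go(robot,-200,-135,150,90)"
```

```text
t 0.1 rel tcp [-430.5  393.3  249.5] yaw 72.94 tilt [-0.    -0.001 -1.   ] F [-0.5  0.  -0.9] w 0.086
shift [-0.9383 -1.0933  0.2505] turn -0.1896 mm [-375.3 -437.3  100.2] world [0.427 0.059 0.15 ]
```

```bash
python3 -m jog '[[[-0.4,-0.5,0],-0.19,0.7],[[-0.4,-0.5,0],-0.19,0.7],[[-0.4,-0.5,0],-0.19,0.7],[[-0.4,-0.5,0],-0.19,0.7],[[-0.4,-0.5,0],-0.19,0.7],[[-0.4,-0.5,0],-0.19,0.7],[[-0.4,-0.5,0],-0.19,0.7],[[-0.4,-0.5,0],-0.19,0.7],[[-0.4,-0.5,0],-0.19,0.7]]'; python3 -c "
from h import *
from bench import robot
go(robot,-200,-135,150,90)"
```

```text
t: 0.85
tcp_pos: [0.3141, 0.3594, 0.25]
orientation: [-0.124, -3.139, 0.001]
force: [-0.3, 0.2, 1.2]
gripper_width: 0.0599
t 0.85 rel tcp [-336.3  155.3  250. ] yaw 90.0 tilt [-0.    -0.001 -1.   ] F [-0.3  0.2  1.2] w 0.06
shift [-0.3409 -0.7257  0.2503] turn 0.0 mm [-136.4 -290.3  100.1] world [0.427 0.059 0.15 ]
```

```bash
python3 -m jog '[[[-0.34,-0.725,0.25],0,0.7],[[-0.34,-0.725,0.25],0,0.7],[[-0.34,-0.725,0.25],0,0.7],[[-0.34,-0.725,0.25],0,0.7],[[-0.34,-0.725,0.25],0,0.7],[[-0.34,-0.725,0.25],0,0.7],[[-0.34,-0.725,0.25],0,0.7],[[-0.34,-0.725,0.25],0,0.7],[[-0.34,-0.725,0.25],0,0.7],[[-0.34,-0.725,0.25],0,0.7],[[-0.34,-0.725,0.25],0,0.7],[[-0.34,-0.725,0.25],0,0.7],[[-0.34,-0.725,0.25],0,0.7]]'; python3 -c "
from h import *
from bench import robot
go(robot,-200,-135,45,90)
c=robot.camera('top');cv2.imwrite('pics/t1.png',c['image'][:,:,::-1])
c=robot.camera('side');cv2.imwrite('pics/s1.png',c['image'][:,:,::-1])"
```

```text
t: 1.93
tcp_pos: [0.4268, 0.0613, 0.1504]
orientation: [-0.119, -3.139, 0.001]
force: [-0.3, 0.4, -0.4]
gripper_width: 0.0599
t 1.93 rel tcp [-200.5 -132.9  150.4] yaw 90.19 tilt [-0.    -0.001 -1.   ] F [-0.3  0.4 -0.4] w 0.06
shift [-0.0012 -0.0051  0.2634] turn 0.0021 mm [ -0.5  -2.  105.4] world [0.427 0.059 0.045]
```

View pics/s1.png

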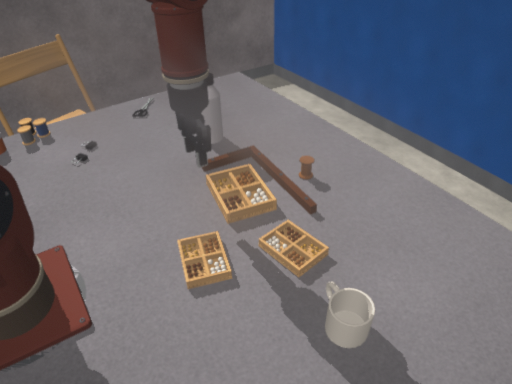

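View pics/t1.png

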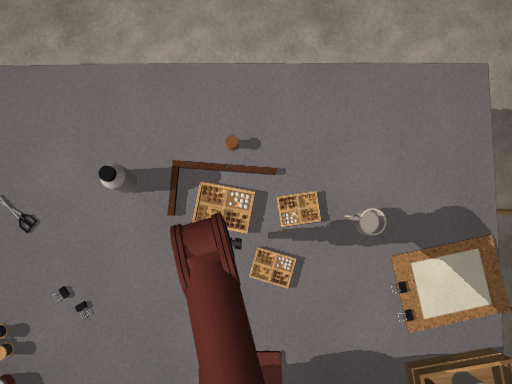

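Side: gripper (200,150) hangs clear of the tray. Top: one finger at (237,243) is below (robot side of) the tray, scene undisturbed. Descending.

```bash
python3 -m jog '[[[0,0,0.1],0,0.7],[[0,0,0.2],0,0.7],[[0,0,0.26],0,0.7],[[0,0,0.28],0,0.7],[[0,0,0.295],0,0.7],[[0,0,0.295],0,0.7]]'; python3 -c "
from h import *
from bench import robot
go(robot,-160,-135,32,90)
c=robot.camera('side');cv2.imwrite('pics/s2.png',cv2.resize(c['image'][100:260,140:360,::-1],None,fx=3.5,fy=3.5))"
```

```text
t: 2.53
tcp_pos: [0.4268, 0.061, 0.0323]
orientation: [-0.119, -3.139, 0.001]
force: [0.6, 0.5, 0.6]
gripper_width: 0.0598
t 2.53 rel tcp [-200.4 -133.3   32.3] yaw 90.17 tilt [-0.001 -0.001 -1.   ] F [0.6 0.5 0.6] w 0.06
shift [-0.1011 -0.0047  0.0008] turn 0.0019 mm [-40.4  -1.9   0.3] world [0.467 0.056 0.032]
```

View pics/s2.png

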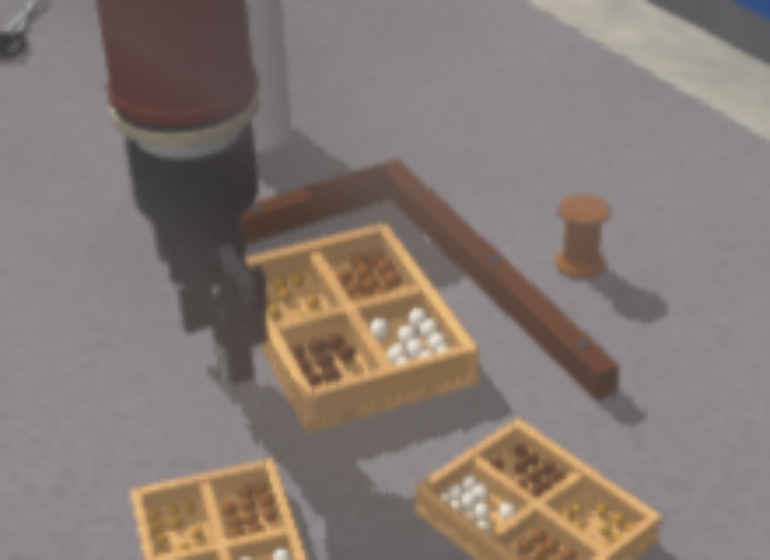

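The finger (240,330) stands beside the tray's near wall with no contact. Pushing gently toward the long strip.

```bash
python3 -m jog '[[[-0.02,0,0.002],0,0.7],[[-0.035,0,0.002],0,0.7],[[-0.05,0,0.002],0,0.7],[[-0.065,0,0.002],0,0.7],[[-0.08,0,0.002],0,0.7],[[-0.095,0,0.002],0,0.7],[[-0.11,0,0.002],0,0.7],[[-0.12,0,0.002],0,0.7],[[-0.13,0,0.002],0,0.7],[[-0.14,0,0.002],0,0.7],[[-0.14,0,0.002],0,0.7]]'; python3 -c "
from h import *
from bench import robot
go(robot,-131,-135,32,90)
c=robot.camera('side');cv2.imwrite('pics/s3.png',cv2.resize(c['image'][100:260,140:360,::-1],None,fx=3.5,fy=3.5))
c=robot.camera('top');cv2.imwrite('pics/t3.png',cv2.resize(c['image'][140:300,140:340,::-1],None,fx=3.5,fy=3.5))"
```

```text
t: 3.5
tcp_pos: [0.484, 0.0568, 0.0325]
orientation: [0.12, 3.138, -0.0]
force: [-0.3, 0.7, -0.2]
gripper_width: 0.0597
t 3.5 rel tcp [-143.  -132.9   32.5] yaw 90.15 tilt [ 0.001 -0.    -1.   ] F [-0.3  0.7 -0.2] w 0.06
shift [-0.03   -0.0053  0.0014] turn 0.0017 mm [-12.   -2.1   0.5] world [0.496 0.054 0.032]
```

View pics/s3.png

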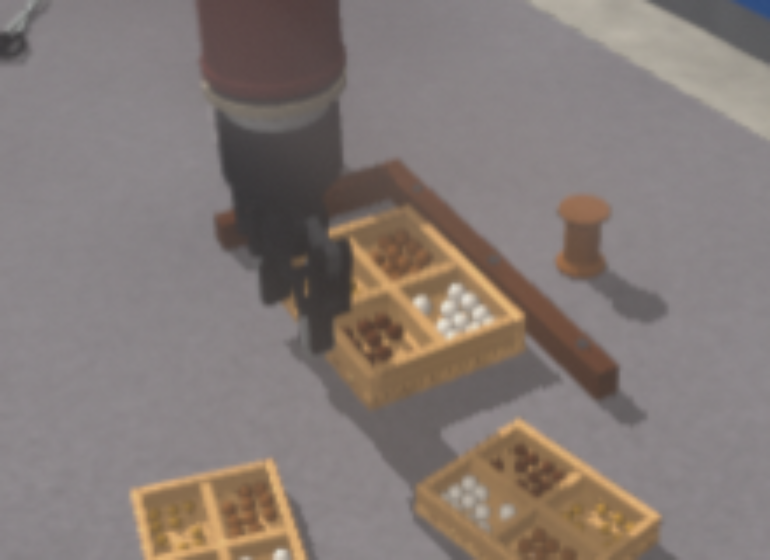

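View pics/t3.png

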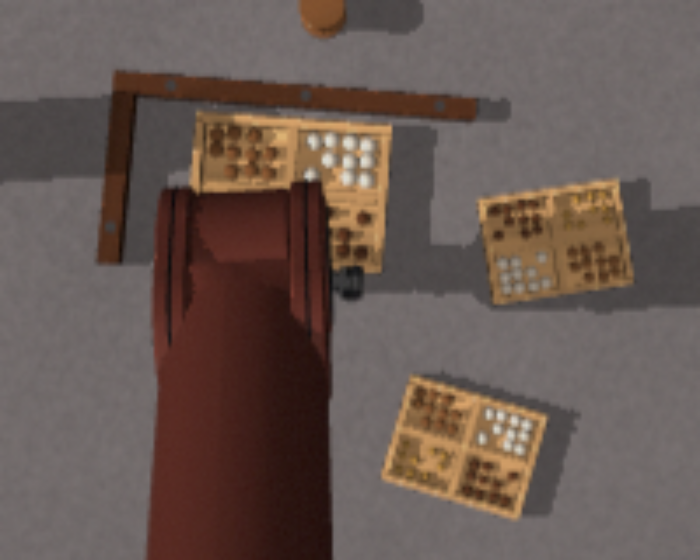

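Tray is square to the strips with a gap of about 10 mm from the long strip (top: tray top edge (200–390, 112–125) vs strip edge ~95–118). Closing the gap.

```bash
python3 -m jog '[[[-0.01,0,0],0,0.7],[[-0.017,0,0],0,0.7],[[-0.022,0,0],0,0.7],[[-0.026,0,0],0,0.7],[[-0.03,0,0],0,0.7],[[-0.033,0,0],0,0.7],[[-0.033,0,0],0,0.7]]'; python3 -c "
from h import *
from bench import robot
go(robot,-131,-135,32,90)"
```

```text
t: 4.18
tcp_pos: [0.4945, 0.056, 0.0321]
orientation: [-0.119, -3.135, 0.0]
force: [-14.4, 0.7, 12.2]
gripper_width: 0.0599
t 4.18 rel tcp [-132.6 -132.8   32.1] yaw 90.16 tilt [-0.004  0.    -1.   ] F [-14.4   0.7  12.2] w 0.06
shift [-0.0039 -0.0054  0.0002] turn 0.0018 mm [-1.6 -2.2  0.1] world [0.496 0.054 0.032]
```

Contact with the strip (14 N). Back off, lift, and go to the right-hand short side.

```bash
python3 -m jog '[[[0.04,0,0],0,0.7],[[0.08,0,0],0,0.7],[[0.1,0,0],0,0.7],[[0.1,0,-0.1],0,0.7],[[0.1,0,-0.2],0,0.7],[[0.1,0,-0.25],0,0.7],[[0.1,0,-0.25],0,0.7]]'; python3 -c "
from h import *
from bench import robot
c=robot.camera('side');cv2.imwrite('pics/s4.png',cv2.resize(c['image'][100:260,140:360,::-1],None,fx=3.5,fy=3.5))
c=robot.camera('top');cv2.imwrite('pics/t4.png',cv2.resize(c['image'][140:300,140:340,::-1],None,fx=3.5,fy=3.5))
go(robot,-60,-260,130,0)"
```

```text
t: 4.77
tcp_pos: [0.4584, 0.0597, 0.1372]
orientation: [0.12, 3.135, 0.006]
force: [1.3, -0.6, 0.7]
gripper_width: 0.0594
t 4.87 rel tcp [-171.1 -132.5  133.3] yaw 90.17 tilt [-0.001  0.002 -1.   ] F [ 0.1  0.8 -0.5] w 0.06
shift [-0.2768 -0.3196  0.0073] turn 1.0019 mm [-110.7 -127.8    2.9] world [ 0.557 -0.076  0.13 ]
```

View pics/t4.png

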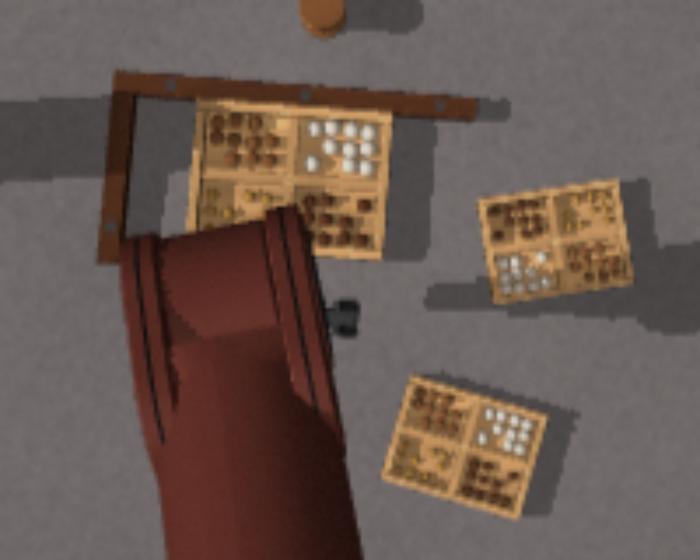

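View pics/s4.png

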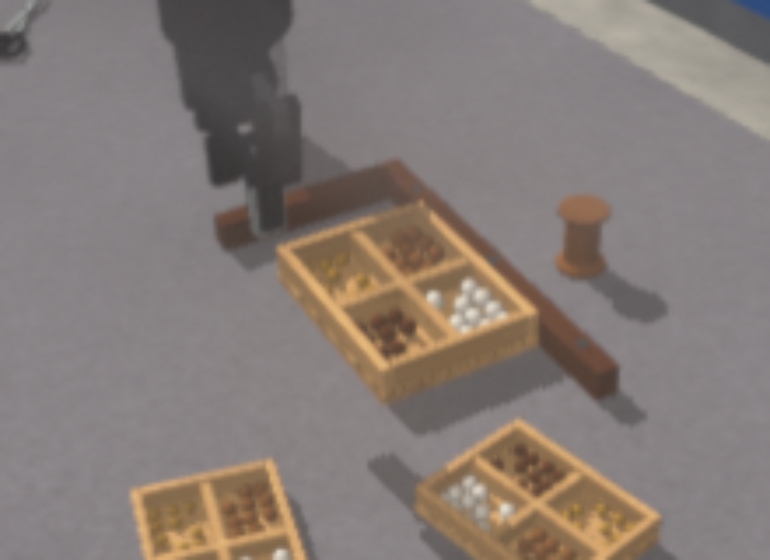

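Tray is now flush along the long strip (edge (200–390,100–112)), with a gap to the short strip of about 50 mm.

```bash
python3 -m jog '[[[-0.1,-0.2,0],0.08,0.7],[[-0.2,-0.281,0],0.16,0.7],[[-0.277,-0.281,0],0.24,0.7],[[-0.277,-0.281,0],0.32,0.7],[[-0.277,-0.281,0],0.4,0.7],[[-0.277,-0.281,0],0.48,0.7],[[-0.277,-0.281,0],0.56,0.7],[[-0.277,-0.281,0],0.64,0.7],[[-0.277,-0.281,0],0.72,0.7],[[-0.277,-0.281,0],0.8,0.7],[[-0.277,-0.281,0],0.88,0.7],[[-0.277,-0.281,0],0.96,0.7],[[-0.277,-0.281,0],1,0.7],[[-0.277,-0.281,0],1,0.7],[[-0.277,-0.281,0],1,0.7]]'; python3 -c "
from h import *
from bench import robot
go(robot,-60,-245,32,0)
c=robot.camera('top');cv2.imwrite('pics/t5.png',cv2.resize(c['image'][140:300,140:340,::-1],None,fx=3.5,fy=3.5))
c=robot.camera('side');cv2.imwrite('pics/s5.png',cv2.resize(c['image'][100:260,140:360,::-1],None,fx=3.5,fy=3.5))"
```

```text
t: 6.12
tcp_pos: [0.5576, -0.0612, 0.1319]
orientation: [-2.3, -2.137, 0.002]
force: [-0.1, -0.5, -0.5]
gripper_width: 0.0601
t 6.12 rel tcp [ -60.3 -244.7  131.9] yaw 0.32 tilt [-0.002  0.001 -1.   ] F [-0.1 -0.5 -0.5] w 0.06
shift [-0.0009  0.0015  0.2499] turn 0.0036 mm [-0.3  0.6 99.9] world [ 0.558 -0.062  0.032]
```

View pics/t5.png

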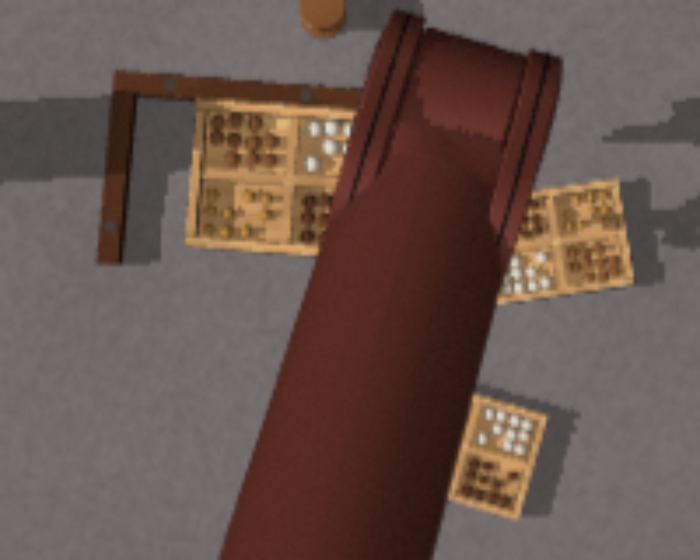

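View pics/s5.png

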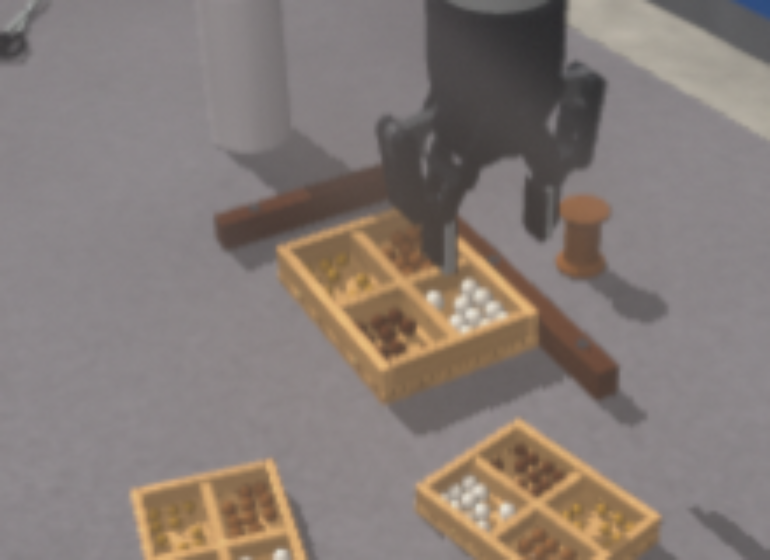

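Fingers hover on the right side of the tray, clear; I'll narrow the opening a bit so the knuckles stay well clear of the spool, then descend.

```bash
python3 -m jog '[[[0,0,0.08],0,0.45],[[0,0,0.15],0,0.45],[[0,0,0.2],0,0.45],[[0,0,0.23],0,0.45],[[0,0,0.25],0,0.45],[[0,0,0.25],0,0.45]]'; python3 -c "
from h import *
from bench import robot
go(robot,-60,-171,32,0)
c=robot.camera('side');cv2.imwrite('pics/s6.png',cv2.resize(c['image'][100:260,140:360,::-1],None,fx=3.5,fy=3.5))"
```

```text
t: 6.72
tcp_pos: [0.557, -0.0612, 0.0313]
orientation: [-2.299, -2.137, 0.003]
force: [0.3, 0.3, 0.2]
gripper_width: 0.0383
t 6.72 rel tcp [ -61.  -244.7   31.3] yaw 0.35 tilt [-0.003  0.001 -1.   ] F [0.3 0.3 0.2] w 0.038
shift [ 0.1843  0.0036 -0.0017] turn 0.0039 mm [73.7  1.4 -0.7] world [0.564 0.012 0.032]
```

View pics/s6.png

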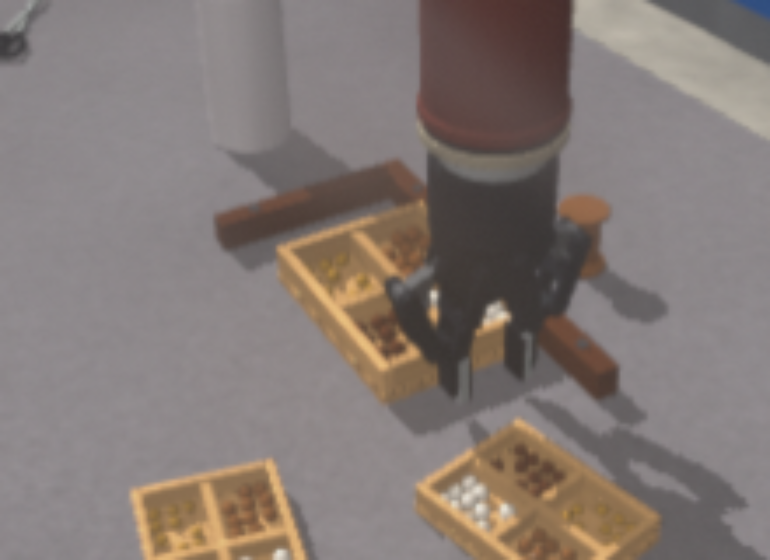

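Both fingers stand outside the short wall (460,380 and 520,360). Pushing along +y.

```bash
python3 -m jog '[[[0.02,0.002,0],0.004,0.45],[[0.04,0.002,0],0.004,0.45],[[0.055,0.002,0],0.004,0.45],[[0.07,0.002,0],0.004,0.45],[[0.085,0.002,0],0.004,0.45],[[0.1,0.002,0],0.004,0.45],[[0.115,0.002,0],0.004,0.45],[[0.13,0.002,0],0.004,0.45],[[0.14,0.002,0],0.004,0.45],[[0.15,0.002,0],0.004,0.45],[[0.16,0.002,0],0.004,0.45],[[0.16,0.002,0],0.004,0.45]]'; python3 -c "
from h import *
from bench import robot
go(robot,-60,-171,32,0)
c=robot.camera('top');cv2.imwrite('pics/t7.png',cv2.resize(c['image'][140:300,140:340,::-1],None,fx=3.5,fy=3.5))
c=robot.camera('side');cv2.imwrite('pics/s7.png',cv2.resize(c['image'][100:260,140:360,::-1],None,fx=3.5,fy=3.5))"
```

```text
t: 7.77
tcp_pos: [0.5639, 0.003, 0.0333]
orientation: [-2.307, -2.132, -0.0]
force: [0.1, -1.2, 2.7]
gripper_width: 0.0382
t 7.77 rel tcp [ -59.1 -180.2   33.3] yaw 0.02 tilt [-0.     0.001 -1.   ] F [ 0.1 -1.2  2.7] w 0.038
shift [ 0.0231 -0.0021  0.0032] turn 0.0002 mm [ 9.2 -0.9  1.3] world [0.564 0.012 0.032]
```

View pics/t7.png

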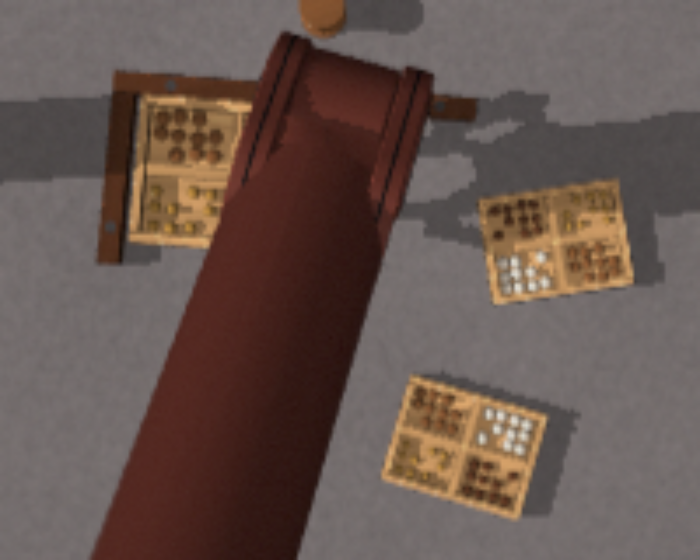

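View pics/s7.png

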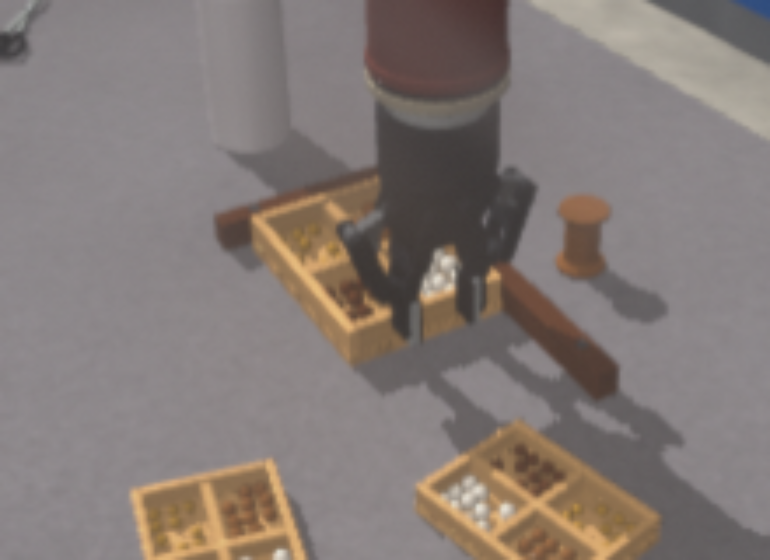

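Still flush on the long strip, with a small gap (~6 px = 5–8 mm) left at the short strip. Closing it slowly.

```bash
python3 -m jog '[[[0.008,0,0.002],0,0.45],[[0.014,0,0.002],0,0.45],[[0.018,0,0.002],0,0.45],[[0.022,0,0.002],0,0.45],[[0.025,0,0.002],0,0.45],[[0.025,0,0.002],0,0.45]]'; python3 -c "
from h import *
from bench import robot
go(robot,-60,-171,32,0)"
```

```text
t: 8.37
tcp_pos: [0.5642, 0.0099, 0.0324]
orientation: [2.309, 2.129, -0.003]
force: [-2.0, -12.4, 4.9]
gripper_width: 0.0381
t 8.37 rel tcp [ -59.4 -173.3   32.4] yaw -0.11 tilt [-0.001 -0.002 -1.   ] F [ -2.  -12.4   4.9] w 0.038
shift [ 0.0057 -0.0015  0.0011] turn -0.0012 mm [ 2.3 -0.6  0.4] world [0.564 0.012 0.032]
```

Contact at the short strip (12 N). Back off, lift, swing aside and check.

```bash
python3 -m jog '[[[-0.03,0,0],0,0.45],[[-0.08,0,0],0,0.45],[[-0.12,0,0],0,0.45],[[-0.12,0,-0.1],0,0.45],[[-0.12,0,-0.2],0,0.45],[[-0.12,0,-0.3],0,0.45],[[-0.12,0,-0.4],0,0.45],[[-0.2,-0.1,-0.42],0,0.45],[[-0.3,-0.2,-0.42],0,0.45],[[-0.4,-0.25,-0.42],0,0.45],[[-0.5,-0.25,-0.42],0,0.45],[[-0.6,-0.25,-0.42],0,0.45],[[-0.7,-0.25,-0.42],0,0.45],[[-0.7,-0.25,-0.42],0,0.45],[[-0.7,-0.25,-0.42],0,0.45]]'; python3 - <<'E'
from h import *
from bench import robot
r=(150,145,290,245)
c=robot.camera("top");im=c["image"];side=robot.camera("side")
cv2.imwrite('pics/t8full.png',im[:,:,::-1])
cv2.imwrite('pics/s8.png',cv2.resize(side['image'][100:260,140:360,::-1],None,fx=3.5,fy=3.5))
k=np.zeros(im.shape[:2],np.uint8);k[r[1]:r[3],r[0]:265]=1
m=fillhull(traymask(im)*k)
pt,f=fit(c,TRAY,m,r,[.571,.103,-.079]);print(pt.round(4),f,np.round(rel(ST,pt),3))
overlay(c,[(STOP,ST,(0,255,0)),(TRAY,pt,(0,0,255))],"pics/v8.png",5,r)
print(robot.sense()["t"])
E
```

```text
t: 9.62
tcp_pos: [0.4402, -0.2651, 0.2014]
orientation: [2.314, 2.122, -0.004]
force: [-0.8, -0.0, 0.0]
gripper_width: 0.0381
[ 0.5706  0.1031 -0.0793] 35.021161091887734 [-60.395 -79.93   -0.   ]
9.7167
```

View pics/v8.png

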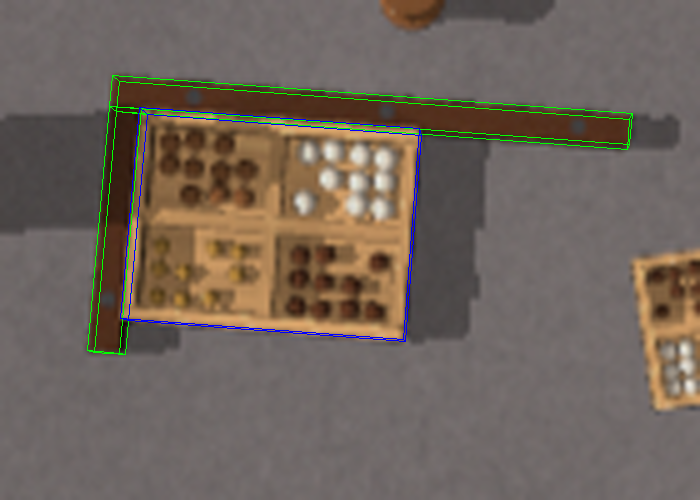

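View pics/s8.png

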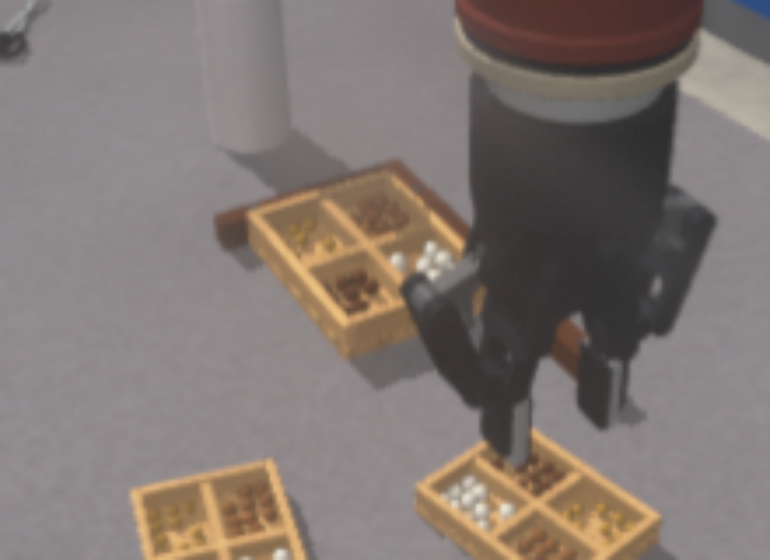

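View pics/t8full.png

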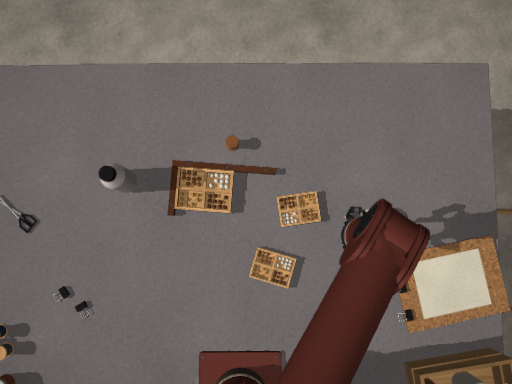

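```bash
python3 -c "
from bench import robot
import numpy as np
s=robot.sense();print(np.abs(s['dq']).max(),s['force']);print(robot.finish_job())"
```

```text
0.03392848950457716 [-0.30347307 -0.21635137  0.69730523]
the job is handed in; nothing more can be done
None
```

I pushed the large tray square against the long strip, then along it into the short strip. I used two spread fingers on its outer walls, then backed off and handed the job in at about 9.7 s.

- **Final position:** the top-camera fit puts the tray centre at x = -60.4 mm, y = -79.9 mm in the stop's frame, within 0.001 rad of square. The target was -60, -80.
- **Contact:** each push ended at 12–14 N along the push, which fits the tray reaching each strip.
- **Bystanders:** the spool and bottle looked unmoved. The arm hid most of the mug in the last top picture; the gripper stayed well above it.
- **Robot at hand-in:** it was clear of everything, with the tips about 0.18 m up. The arm was still settling slightly, at up to 0.03 rad/s.
- **Check that disagreed:** the first side-camera fit of the stop was wrong because its colour mask was poor. I discarded it and used the top-camera pose, which the contact positions matched to about 2 mm.

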